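Set out the stacked trinket boxes on their display pads

TASK

On the shop counter, take the stack of four trinket boxes apart one at a time from the top down, and set each box, before taking the next, in the middle of the black display pad of its own shape, with the square and oblong boxes lined up with their pads' edges. Keep the boxes level and upright, let go of each one, and do not disturb the stone bowl or the ring cone.

Things in the scene. Friction and masses are not known exactly. Their poses are not given: they have to be found in the camera images.
- hex_box: Plain steel hexagonal tin, the top of the stack: 34 mm across flats, 26 mm high, flat lid. Origin at the centre of its underside, z up; its x axis is normal to one pair of flats (the other flats every 60 degrees).
- round_box: Light wooden round box, under the hexagonal tin: 48 mm diameter, 24 mm high, flat lid. Origin at the centre of its underside, z up.
- square_box: Brown cardboard square box, under the round box: 58 x 58 mm, 26 mm high. Origin at the centre of its underside, z up; x and y are normal to its sides.
- oblong_box: Dark wooden oblong box, the bottom of the stack, standing on the counter: 130 mm along its x axis, 60 mm along its y axis, 24 mm high. Origin at the centre of its underside, z up. The square box on it may lie up to 20 mm off its middle along x.
- hex_pad: Black hexagonal display pad fixed to the counter, 58 mm across flats, 10 mm high. Origin at the centre of its underside, so its top is at z = 10 mm; x axis normal to a pair of flats.
- round_pad: Black round display pad fixed to the counter, 72 mm diameter, 10 mm high. Origin at the centre of its underside.
- square_pad: Black square display pad fixed to the counter, 82 x 82 mm, 10 mm high. Origin at the centre of its underside; x and y are normal to its sides.
- oblong_pad: Black oblong display pad fixed to the counter, 154 mm along its x axis, 84 mm along its y axis, 10 mm high. Origin at the centre of its underside.
- stone_bowl: Bystander, leave alone: small loose pale green stone bowl, 72 mm across the rim, 32 mm high, on the counter among the things. Origin at the centre of its underside.
- ring_cone: Bystander, leave alone: loose white ceramic ring cone, 36 mm across its foot, 60 mm high, easily toppled, on the counter among the things. Origin at the centre of its underside.
Mind the look-alikes: they are no part of the job. What is shaped like the square_box but orange is not meant.

How it is judged:
On the way, in this order (a step that is already met when the one before it is completed fails the run):
1. the hexagonal tin stands let go on its own pad, the rest of the stack still in its place (within 30 mm) (horizontal distance between hex_box and hex_pad below 0.012 m and z of hex_box in the frame of hex_pad between 0.006 and 0.014 m and angle between hex_box's own z axis and vertical below 0.1 rad and contact force between the fingers and hex_box below 0.3 N and linear speed of hex_box below 0.02 m/s and angular speed of hex_box below 0.2 rad/s and distance of each of round_box, square_box, oblong_box from where it was at the start of the episode below 0.03 m), for 0.2 s.
2. the round box stands let go on its own pad, the rest of the stack still in its place (within 30 mm) (horizontal distance between round_box and round_pad below 0.012 m and z of round_box in the frame of round_pad between 0.006 and 0.014 m and angle between round_box's own z axis and vertical below 0.1 rad and contact force between the fingers and round_box below 0.3 N and linear speed of round_box below 0.02 m/s and angular speed of round_box below 0.2 rad/s and distance of each of square_box, oblong_box from where it was at the start of the episode below 0.03 m), for 0.2 s.
3. the square box stands let go on its own pad, the rest of the stack still in its place (within 30 mm) (horizontal distance between square_box and square_pad below 0.012 m and z of square_box in the frame of square_pad between 0.006 and 0.014 m and angle between square_box's own z axis and vertical below 0.1 rad and (angle between the x axis of square_box and the x axis of square_pad, either way round below 0.2 rad or angle between the x axis of square_box and the y axis of square_pad, either way round below 0.2 rad) and contact force between the fingers and square_box below 0.3 N and linear speed of square_box below 0.02 m/s and angular speed of square_box below 0.2 rad/s and distance of oblong_box from where it was at the start of the episode below 0.03 m), for 0.2 s.
4. the oblong box stands let go on its own pad (horizontal distance between oblong_box and oblong_pad below 0.012 m and z of oblong_box in the frame of oblong_pad between 0.006 and 0.014 m and angle between oblong_box's own z axis and vertical below 0.1 rad and angle between the x axis of oblong_box and the x axis of oblong_pad, either way round below 0.2 rad and contact force between the fingers and oblong_box below 0.3 N and linear speed of oblong_box below 0.02 m/s and angular speed of oblong_box below 0.2 rad/s), for 0.2 s.
At the end, for the whole second after the job is handed in: Each box stands upright (0.1 rad), released and at rest on the pad of its own shape, centres within 12 mm; the square box is within 0.2 rad of square with its pad (quarter turns allowed), the oblong box within 0.2 rad along its pad (half turn allowed) (all of step 4 and horizontal distance between hex_box and hex_pad below 0.012 m and z of hex_box in the frame of hex_pad between 0.006 and 0.014 m and angle between each of hex_box, round_box, square_box's own z axis and vertical below 0.1 rad and contact force between the fingers and hex_box below 0.3 N and linear speed of each of hex_box, round_box, square_box below 0.02 m/s and angular speed of each of hex_box, round_box, square_box below 0.2 rad/s and horizontal distance between round_box and round_pad below 0.012 m and z of round_box in the frame of round_pad between 0.006 and 0.014 m and contact force between the fingers and round_box below 0.3 N and horizontal distance between square_box and square_pad below 0.012 m and z of square_box in the frame of square_pad between 0.006 and 0.014 m and (angle between the x axis of square_box and the x axis of square_pad, either way round below 0.2 rad or angle between the x axis of square_box and the y axis of square_pad, either way round below 0.2 rad) and contact force between the fingers and square_box below 0.3 N); the robot touches nothing.
It fails at once if a box is tipped by more than 0.5 rad (angle between any of hex_box, round_box, square_box, oblong_box's own z axis and vertical above 0.5 rad).
It fails at once if the stone bowl is moved by more than 20 mm (distance of stone_bowl from where it was at the start of the episode above 0.02 m).
It fails at once if the ring cone is moved by more than 20 mm or toppled (distance of ring_cone from where it was at the start of the episode above 0.02 m or angle between ring_cone's own z axis and vertical above 0.5 rad).
It also fails if it takes over 112 s, if anything falls off the work surface, if the arm or the gripper's body presses on something with over 40 N, if the wrist force passes 120 N, or if a joint passes its speed limit or range.

ROBOT

A 6-joint arm with a two-finger parallel gripper is mounted at the origin on the work surface. World frame = base frame: x ahead of the robot, y to its left, z up, the work surface at z = 0. Lengths are in m, angles in rad, forces in N, time in s.
With the tool pointing down it reaches from about 0.275 to 0.975 m from the base axis. Payload 8.4 kg.
Tool frame: the origin (TCP) lies at the very end of the fingers, on their centre line; the grasp point (between the pads) lies 19 mm behind it (manip.grip_depth is the distance from the TCP to the grasp point, in m); z points along the fingers, y is the line along which they close (so a half turn about z gives the same grasp; the last joint's range is limited). The gripper opens to 92 mm and grips with 3 to 60 N. Pads are 20 mm wide; open, the fingers measure 128 mm over their backs; the gripper's body (75 mm by 189 mm) begins 69 mm behind the grasp point.
Start: joints at [1.209, 0.353, 1.633, -0, 1.155, -0.002], TCP at [0.22, 0.585, 0.215] pointing down, gripper open.
Joint ranges: [-2.63, 2.63], [-0.92, 2.1], [0.06, 2.66], [-1.3, 4.44], [0, 2.69], [-3.02, 3.02]. Speed limits (rad/s): [2.22, 2.22, 2.79, 3.14, 3.14, 3.14].

INTERFACE

Orientations are given as a unit quaternion [w, x, y, z].
In Python, from station import telemetry, vision, manip gives the robot as it stands.
- The arm moves only by the tool apply_moves, never from a script. Its argument "targets" is one flat list of numbers, 5 for each row, row after row: the shift along the tool's x, y, z in units of 25 mm (1.0 is 25 mm), then the turn about the tool's z in units of 6 degrees (1.0 is 6 degrees), then the closure, from 0 (fully open) to 1 (shut). In form: [dx, dy, dz, roll, fingers, dx, dy, dz, roll, fingers, ...]. A call has 1 to 20 rows; each row shifts and turns the commanded pose from where the row before left it, along the tool's axes as they then stand; what a row does not reach is not made up. A row lasts 1/10 s, in which the tool goes at most 50 mm and 8.59 degrees, less where a joint would pass 70% of its speed; a pose out of reach is approached as far as the arm can. A call is refused whole if a number of a shift passes 1 or a number of a turn 1, either way. A call with a gripper value outside its range is refused whole. The fingers move at their own pace and stop on an object; the grip force is fixed at half the most. Time passes only in rows, so rows that do not move let the fingers close. It gives the time, the measured TCP pose, the force, the opening and the grip force at its end, in the units of the state.
- telemetry.state(): the state, without advancing time (a new reading comes with each control period).
- vision.get_image(name): name is "side" or "top"; returns a dict with "pixels" (400x640x3 uint8, red, green, blue), "fx", "fy", "cx", "cy" (pixels), "k1" (the pictures are not rectified: a ray, as slopes to the right and down, at radius r is drawn at 1 + k1 r^2 times it, then the intrinsics apply), "extrinsics" (4x4, takes a point from world to camera coordinates). Camera axes: x right, y down, z forward; pixel columns grow to the right and rows downward; lengths in m; the calibration is good to about 2 mm. A picture is of the moment at which its call begins. There is no depth.
- manip.close_job(): hands the job in; it is judged then, once.
The state is a dict: "time_s": time; "qpos": joint angles; "joint_vel": joint speeds; "joint_torque": joint torques, N m; "position": TCP position; "orientation": TCP orientation; "contact_force": force on the tool from outside, world axes, zero at the start; "ft_torque": the same for the moment, N m; "finger_gap": finger opening in m; "grasp_force": force on a finger pad.
Only numpy, scipy, OpenCV 4.12 (cv2) and the standard library are available. Lean on these libraries where they do the work, as an engineer would, in place of code of your own. Each camera call takes 0.05 s, during which the arm holds its last target. There are 200 camera calls.

## Working session

There is one attempt and no reset: what is moved stays moved. The work goes in short steps, Python scripts to look and compute and a tool call to move; the robot and the scene stay as the last step left them, time stands still between calls to the robot, and variables do not carry over. Pictures are saved under pics/ and viewed, at most 14 in all, crops included, and the job is handed in when it is done.

Besides the shell and the picture viewer there is one more tool, called after "Call:" as name(argument=value, ...) on one line, values as JSON. apply_moves: Moves the arm, as the interface text tells. Its arguments: {"type":"object","properties":{"targets":{"type":"array"}},"required":["targets"]}

```bash
ls; mkdir -p pics
cat > h.py <<'E'
import numpy as np, cv2
from station import telemetry, vision, manip
def snap(n,f):
    d=vision.get_image(n); cv2.imwrite(f'pics/{f}.png',d['pixels'][:,:,::-1]); np.save(f'pics/{f}.npy',d,allow_pickle=True); return d
def load(f): return np.load(f'pics/{f}.npy',allow_pickle=True).item()
def K(d): return np.array([[d['fx'],0,d['cx']],[0,d['fy'],d['cy']],[0,0,1.]])
def D(d): return np.array([d['k1'],0,0,0,0.])
def ray(d,uv):
    n=cv2.undistortPointsIter(np.array(uv,float).reshape(-1,1,2),K(d),D(d),None,None,(3,50,1e-10)).reshape(-1,2)
    T=np.array(d['extrinsics']);R,t=T[:3,:3],T[:3,3]
    return -R.T@t, np.c_[n,np.ones(len(n))]@R
def at(d,uv,z):
    c,r=ray(d,uv); return c+r*((z-c[2])/r[:,2])[:,None]
def proj(d,p):
    T=np.array(d['extrinsics']); return cv2.projectPoints(np.array(p,float).reshape(-1,3),cv2.Rodrigues(T[:3,:3])[0],T[:3,3],K(d),D(d))[0].reshape(-1,2)
E
python3 - <<'E'
from h import *
for n in('top','side'):
    d=snap(n,n+'0'); print(n,d['fx'],d['fy'],d['cx'],d['cy'],d['k1']); print(np.round(np.array(d['extrinsics']),3)); print(ray(d,[[320,200]])[0])
print(telemetry.state())
E
```

```text
pics
top 500.20902796741746 500.20902796741746 321.2102207397074 196.51990979681045 -0.0062920439650679385
[[ 0.007 -1.    -0.012 -0.008]
 [-0.997 -0.006 -0.077  0.61 ]
 [ 0.077  0.012 -0.997  1.329]
 [ 0.     0.     0.     1.   ]]
[ 0.50545795 -0.02094676  1.37159797]
side 463.66609163789576 463.66609163789576 318.9770980964642 201.96147271297778 0.02143025253067292
[[-1.    -0.018  0.002  0.57 ]
 [-0.01   0.498 -0.867  0.059]
 [ 0.015 -0.867 -0.499  1.02 ]
 [ 0.     0.     0.     1.   ]]
[0.55537982 0.86449699 0.55908705]
{'time_s': 0.1, 'qpos': array([ 1.20857151e+00,  3.53561346e-01,  1.63406261e+00,  1.95789898e-05,
        1.15520736e+00, -2.40939095e-03]), 'joint_vel': array([-0.0005425 , -0.00185374, -0.00241232, -0.00047708, -0.00134805,
        0.00018095]), 'joint_torque': array([ 1.06113879e-03, -5.94898188e+01, -3.34929407e+01,  7.01313978e-02,
        1.83698261e-02, -3.96048199e-05]), 'position': array([0.219903  , 0.5845544 , 0.21394851]), 'orientation': array([-1.21096315e-04,  1.78942635e-01,  9.83859314e-01, -6.07447439e-04]), 'contact_force': array([-0.03022971,  0.24634731,  0.39259186]), 'ft_torque': array([ 0.02989544, -0.01456655, -0.06377895]), 'grasp_force': 0.0, 'finger_gap': 0.09185714245048189}
```

View pics/top0.png

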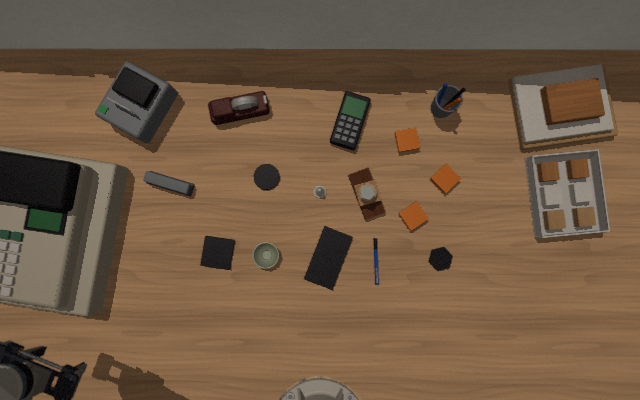

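View pics/side0.png

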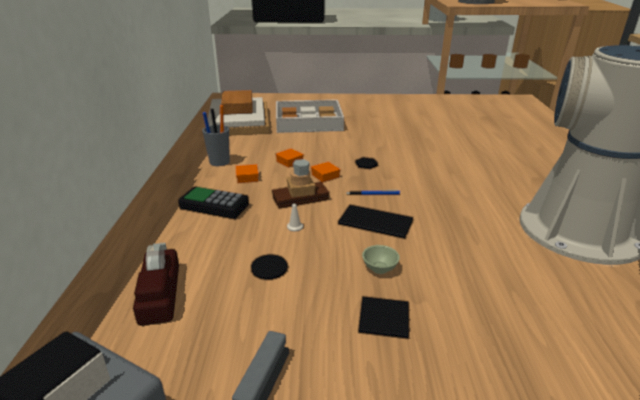

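The top view shows the stack at (367,194). The pads are hex (441,259), round (267,177), square (218,253) and oblong (328,258). The bowl is at (266,256) and the cone at (320,191). Three things could be mistaken for the square box: the orange squares at (408,140), (446,179) and (414,216). The brown square in the tray and the book at the upper right, around (570,150), are also out. The real square box is the brown one in the stack, under the round box. In the side view the stack is at (301,185).

Run:
```python
from h import *
d=load('top0'); im=d['pixels']; s=load('side0')['pixels']
a=cv2.resize(im[160:230,330:405][:,:,::-1],None,fx=5.3,fy=5.3,interpolation=cv2.INTER_CUBIC)
b=cv2.resize(s[150:220,265:340][:,:,::-1],None,fx=5.3,fy=5.3,interpolation=cv2.INTER_CUBIC)
cv2.imwrite('pics/crop0.png',np.hstack([a,b]))
g=im.max(2)
for nm,(u,v) in dict(hex=(441,259),round=(267,177),square=(218,253),oblong=(328,258)).items():
    x0,y0=u-45,v-45; p=g[y0:y0+90,x0:x0+90]; m=(cv2.GaussianBlur(p,(3,3),0)<62).astype(np.uint8)
    n,l,st,c=cv2.connectedComponentsWithStats(m); k=l[v-y0,u-x0]
    cs=cv2.findContours((l==k).astype(np.uint8),cv2.RETR_EXTERNAL,cv2.CHAIN_APPROX_NONE)[0][0].reshape(-1,2)+[x0,y0]
    P=at(d,cs,0.01)[:,:2]; r=cv2.minAreaRect((P*1000).astype(np.float32)); print(nm,np.array(c[k])+[x0,y0],st[k],np.round(at(d,c[k]+[x0,y0],.01),4),r)
```

```text
hex [440.05778894 258.52261307] [ 33  33  23  24 398] [[ 0.4449 -0.3258  0.01  ]] ((444.99200439453125, -325.6116638183594), (62.14628982543945, 55.6215934753418), 44.9254150390625)
round [266.32793522 176.86032389] [ 32  33  26  25 494] [[0.664  0.1469 0.01  ]] ((664.3989868164062, 147.15411376953125), (70.41411590576172, 63.9566764831543), 45.37122344970703)
square [217.38212291 252.48379888] [ 28  28  34  34 895] [[0.4568 0.2769 0.01  ]] ((456.91387939453125, 276.79217529296875), (81.67132568359375, 80.94470977783203), 81.59795379638672)
oblong [328.08303887 257.67078916] [  22   14   47   63 1698] [[ 0.4451 -0.0237  0.01  ]] ((445.44171142578125, -23.497657775878906), (82.58342742919922, 151.78683471679688), 69.06330108642578)
```

View pics/crop0.png

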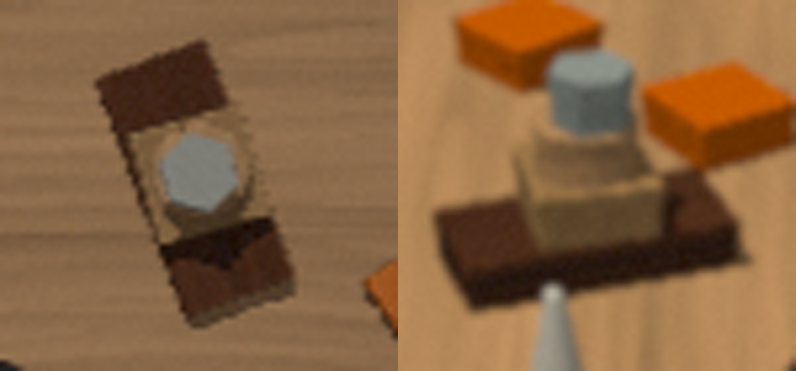

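The crop shows a blue-grey hex tin over a light round box, over the tan-brown square, on the dark oblong at about +20° yaw. The orange boxes stand apart from it, so I've got the right stack. Next I'll fit the outlines.

```bash
cat >> h.py <<'E'
from scipy.optimize import minimize
S=8
def base(kind):
    if kind[0]=='hex':
        a=np.radians(30+60*np.arange(6)); return kind[1]/2/np.cos(np.pi/6)*np.c_[np.cos(a),np.sin(a)]
    if kind[0]=='round':
        a=np.linspace(0,2*np.pi,48,False); return kind[1]/2*np.c_[np.cos(a),np.sin(a)]
    return np.array([[1,1],[-1,1],[-1,-1],[1,-1]])*np.array(kind[1:3])/2
def hull(d,kind,p,z0,z1):
    c,s=np.cos(p[2]),np.sin(p[2]); b=base(kind)@np.array([[c,s],[-s,c]])+p[:2]
    q=np.vstack([np.c_[b,np.full(len(b),z)] for z in(z0,z1)]); return cv2.convexHull(proj(d,q).astype(np.float32))
def render(d,kind,p,z0,z1,box):
    x0,y0,w,h=box; m=np.zeros((h*S,w*S),np.float32)
    q=((hull(d,kind,p,z0,z1).reshape(-1,2)-[x0,y0]+.5)*S-.5)
    cv2.fillConvexPoly(m,np.round(q*16).astype(np.int32),1.,shift=4); return cv2.resize(m,(w,h),interpolation=cv2.INTER_AREA)
def fit(d,soft,box,kind,p0,z0,z1,yaws):
    best=None
    for y in yaws:
        r=minimize(lambda p:((render(d,kind,[p[0]/1e3,p[1]/1e3,p[2]/20],z0,z1,box)-soft)**2).sum(),[p0[0]*1e3,p0[1]*1e3,y*20],method='Nelder-Mead',options=dict(initial_simplex=np.array([p0[0]*1e3,p0[1]*1e3,y*20])+np.array([[0,0,0],[5,0,0],[0,5,0],[0,0,3]])))
        if best is None or r.fun<best.fun: best=r
    p=best.x/[1e3,1e3,20]; return p,best.fun,soft.sum()
def plan(tgt,phi=None,st=None):
    """tgt world TCP xyz, phi wanted closing direction (rad, mod pi). gives roll units, then tool shift units after roll"""
    from scipy.spatial.transform import Rotation as Ro
    st=st or telemetry.state(); q=st['orientation']; R=Ro.from_quat([q[1],q[2],q[3],q[0]]); y=R.as_matrix()[:,1]
    roll=0
    if phi is not None:
        roll=-((phi-np.arctan2(y[1],y[0])+np.pi/2)%np.pi-np.pi/2)
    M=(R*Ro.from_rotvec([0,0,roll])).as_matrix()
    print('t',round(st['time_s'],1),'pos',np.round(st['position'],4),'q6',round(st['qpos'][5],2),'gap',round(st['finger_gap'],4),'grip',round(float(st['grasp_force']),1))
    print('roll units',round(np.degrees(roll)/6,2),'shift units',np.round(M.T@(np.array(tgt)-st['position'])/.025,2))
E
cat > pads.py <<'E'
from h import *
def pads(f):
    d=load(f); im=d['pixels'].astype(np.float32).max(2); out={}
    for nm,kind,p0,yaws in [('hex',('hex',.058),(.445,-.326),(0,.3,.6,.9)),('round',('round',.072),(.664,.147),(0,)),('square',('sq',.082,.082),(.457,.277),(-.15,.1)),('oblong',('sq',.154,.084),(.445,-.0235),(-.37,))]:
        u,v=proj(d,[*p0,.01])[0].astype(int); h=24 if nm!='oblong' else 38
        if nm=='square': h=26
        box=(u-h,v-h,2*h,2*h); g=im[v-h:v+h,u-h:u+h]; lo=np.percentile(g[h-6:h+6,h-6:h+6],50); hi=np.median(g[g>lo+50])
        s=np.clip((hi-g)/(hi-lo),0,1); s[s<.35]=0
        p,f_,t=fit(d,s,box,kind,p0,0,.01,yaws); out[nm]=p; print(nm,'pos',np.round(p[:2],4),'yaw deg',round(np.degrees(p[2]),1),'res',round(float(f_),1),'of',round(float(t)))
    return out
E
python3 - <<'E'
from pads import *; pads('top0')
d=load('top0'); im=d['pixels'].astype(float); box=(350,175,36,36); g=im[175:211,350:386]; c=g[:,:,2]-g[:,:,0]
lo,hi=np.median(c),np.percentile(c,98); s=np.clip((c-lo-10)/(hi-lo-10),0,1).astype(np.float32); print(lo,hi)
p0=at(d,[[367,193]],.1)[0][:2]
p,f,t=fit(d,s,box,('hex',.034),p0,.074,.1,(0,.3,.6,.9)); print('hex',p[:2],np.degrees(p[2]),f,t)
print('cone',at(d,[[320,191]],.03),'bowl',at(d,[[266,256]],.03))
for v in ([96,82],[207,40],[295,272],[187,308]): print(np.round(at(d,[[330-.5+(v[0]+.5)/5.3,160-.5+(v[1]+.5)/5.3]],.024),4))
for v in ([130,133],[235,105],[272,218],[160,245]): print('sq',np.round(at(d,[[330-.5+(v[0]+.5)/5.3,160-.5+(v[1]+.5)/5.3]],.05),4))
plan([p[0],p[1],.17],p[2]+np.pi/2)
for k in range(3): plan([p[0],p[1],.17],p[2]+np.pi/3*k)
E
```

```text
hex pos [ 0.4447 -0.3269] yaw deg 14.0 res 3.9 of 415
round pos [0.6649 0.1472] yaw deg 6.3 res 4.3 of 547
square pos [0.4568 0.2777] yaw deg -8.2 res 5.3 of 935
oblong pos [ 0.4453 -0.0239] yaw deg -21.1 res 8.8 of 1761
-50.0 -7.0
hex [ 0.61581223 -0.12282344] 47.40645943013802 34.098548889160156 212.90909
cone [[ 0.62417053 -0.00087783  0.03      ]] bowl [[0.44916684 0.14209969 0.03      ]]
[[ 0.6685 -0.0756  0.024 ]]
[[ 0.6904 -0.1323  0.024 ]]
[[ 0.5719 -0.1769  0.024 ]]
[[ 0.5532 -0.1221  0.024 ]]
sq [[ 0.6397 -0.0916  0.05  ]]
sq [[ 0.6541 -0.1441  0.05  ]]
sq [[ 0.5975 -0.1625  0.05  ]]
sq [[ 0.5837 -0.1066  0.05  ]]
t 0.1 pos [0.2199 0.5846 0.2139] q6 -0.0 gap 0.0919 grip 0.0
roll units -11.34 shift units [ 10.11 -30.81   1.78]
t 0.1 pos [0.2199 0.5846 0.2139] q6 -0.0 gap 0.0919 grip 0.0
roll units 3.66 shift units [-30.81 -10.11   1.78]
t 0.1 pos [0.2199 0.5846 0.2139] q6 -0.0 gap 0.0919 grip 0.0
roll units -6.34 shift units [ -6.65 -31.74   1.78]
t 0.1 pos [0.2199 0.5846 0.2139] q6 -0.0 gap 0.0919 grip 0.0
roll units 13.66 shift units [-24.16  21.62   1.78]
```

Run:
```python
from h import *
for n,z0 in(('top0',.074),('side0',.074)):
    d=load(n); im=d['pixels'].astype(float); u,v=proj(d,[.616,-.1228,.087])[0].astype(int); h=14
    box=(u-h,v-h,2*h,2*h); g=im[v-h:v+h,u-h:u+h]; c=(g[:,:,2]/(g[:,:,0]+1)); print(n,u,v); print((c[4:24,4:24]*100).astype(int))
    s=np.clip((c-.72)/(.95-.72),0,1).astype(np.float32)
    for y in np.radians(range(-30,30,10)):
        p,f,t=fit(d,s,box,('hex',.034),(.616,-.1228),z0,.1,[y]); print(np.round(p[:2],4),round(np.degrees(p[2])%60,1),round(float(f),2),t)
```

```text
top0 367 192
[[41 25 30 31 41 37 38 44 44 49 49 50 51 49 50 49 50 50 50 51]
 [35 37 41 37 48 54 50 51 52 52 54 53 53 51 50 50 47 49 50 53]
 [45 49 49 50 50 50 49 50 54 52 54 54 53 55 52 50 50 51 51 56]
 [50 50 49 50 51 52 53 59 74 78 68 60 52 54 53 54 56 50 49 50]
 [48 49 48 51 54 54 59 78 92 94 92 92 89 75 61 60 54 52 50 50]
 [50 49 52 53 54 60 76 92 92 92 92 93 93 92 92 87 66 55 52 52]
 [47 50 51 54 61 78 93 92 92 93 92 92 93 92 93 85 66 55 50 50]
 [51 50 54 58 78 92 92 92 92 93 92 93 93 92 93 92 82 52 51 52]
 [50 51 58 77 92 93 93 92 92 92 93 94 92 92 92 93 85 60 53 52]
 [52 49 58 85 92 93 93 92 92 93 93 95 93 92 93 93 89 65 54 52]
 [49 52 54 78 94 92 92 92 92 93 92 94 93 93 93 92 91 76 53 53]
 [51 50 54 67 93 93 93 91 93 93 92 92 93 92 93 93 92 83 52 53]
 [51 51 53 60 92 93 93 93 93 92 92 92 92 92 92 94 92 84 60 50]
 [51 49 52 58 78 92 92 92 91 93 92 92 94 92 92 93 90 68 52 50]
 [45 51 50 55 76 93 94 94 93 92 92 93 93 93 94 90 73 51 50 51]
 [42 49 52 54 60 93 93 92 93 93 92 93 92 92 90 73 51 48 47 48]
 [45 50 50 53 50 66 86 92 93 92 93 93 92 90 72 52 48 47 44 50]
 [41 47 50 47 47
[... 1649 characters left out ...]
 95  98  97  97  96  96  97  97  98
   75  54]
 [ 48  47  50  57  75  93  95  95  97  96  96  98  96  95  96  97  97  97
   81  56]
 [ 47  49  49  56  73  90  97  95  96  95  97  96  97  96  97  96  98  94
   78  55]
 [ 47  48  48  53  66  80  91  95  96  97  97  95  97  97  97  97  95  85
   67  51]
 [ 49  47  48  50  55  61  71  83  90  93  92  91  91  88  84  82  78  72
   57  49]
 [ 48  48  48  49  49  52  57  64  72  79  76  72  72  68  62  60  60  56
   52  49]]
[ 0.6158 -0.1206] 31.4 37.67 190.48831
[ 0.6156 -0.1214] 2.8 22.72 190.48831
[ 0.6156 -0.1201] 3.5 22.71 190.48831
[ 0.6156 -0.1212] 2.5 22.44 190.48831
[ 0.6153 -0.1209] 2.6 22.7 190.48831
[ 0.6158 -0.1195] 4.2 22.87 190.48831
```

Run:
```python
from h import *
plan([.616,-.1225,.17],np.radians(45.5))
```

```text
t 0.1 pos [0.2199 0.5846 0.2139] q6 -0.0 gap 0.0919 grip 0.0
roll units 3.98 shift units [-31.12  -9.07   1.78]
```

Call:
apply_moves(targets=[0,0,0,0.8,0,0,0,0,0.8,0,0,0,0,0.8,0,0,0,0,0.8,0,0,0,0,0.8,0,-0.9,-0.26,0,0,0,-0.9,-0.26,0,0,0,-0.9,-0.26,0,0,0,-0.9,-0.26,0,0,0,-0.9,-0.26,0,0,0,-0.9,-0.26,0,0,0,-0.9,-0.26,0,0,0,-0.9,-0.26,0,0,0,-0.9,-0.26,0,0,0,-0.9,-0.26,0,0,0,-0.9,-0.26,0,0,0,-0.9,-0.26,0,0,0,-0.9,-0.26,0,0,0,-0.9,-0.26,0,0,0,-0.9,-0.26,0,0,0])

```text
time_s: 2.1
position: [0.392, 0.2775, 0.2144]
orientation: [-0.0, 0.38, 0.925, -0.0]
contact_force: [0.5, 0.3, 1.0]
finger_gap: 0.0915
grasp_force: 0.0
```

Call:
apply_moves(targets=[-0.9,-0.26,0,0,0,-0.9,-0.26,0,0,0,-0.9,-0.26,0,0,0,-0.9,-0.26,0,0,0,-0.9,-0.26,0,0,0,-0.9,-0.26,0,0,0,-0.9,-0.26,0,0,0,-0.9,-0.26,0,0,0,-0.9,-0.26,0,0,0,-0.9,-0.26,0,0,0,-0.9,-0.26,0,0,0,-0.9,-0.26,0,0,0,-0.9,-0.26,0,0,0,-0.9,-0.26,0,0,0,-0.9,-0.26,0,0,0,-0.9,-0.26,0,0,0,-0.9,-0.26,0,0,0,-0.9,-0.26,0,0,0,-0.9,-0.26,0,0,0,0,0,0,0,0])

```text
time_s: 4.1
position: [0.6103, -0.1117, 0.2141]
orientation: [0.0, 0.38, 0.925, -0.0]
contact_force: [1.4, -0.0, 0.3]
finger_gap: 0.0921
grasp_force: 0.0
```

Run:
```python
from h import *
plan([.616,-.1225,.078],np.radians(45.5))
```

```text
t 4.1 pos [ 0.6103 -0.1117  0.2141] q6 -0.97 gap 0.0921 grip 0.0
roll units -0.04 shift units [-0.46 -0.15  5.44]
```

Call:
apply_moves(targets=[-0.46,-0.15,0.5,0,0,0,0,0.7,0,0,0,0,0.7,0,0,0,0,0.7,0,0,0,0,0.7,0,0,0,0,0.6,0,0,0,0,0.6,0,0,0,0,0.5,0,0,0,0,0.3,0,0,0,0,0.18,0,0,0,0,0,0,0])

```text
time_s: 5.2
position: [0.6148, -0.1204, 0.0772]
orientation: [-0.0, 0.38, 0.925, -0.0]
contact_force: [0.2, 0.8, 0.1]
finger_gap: 0.0919
grasp_force: 0.0
```

Run:
```python
from h import *
plan([.616,-.1225,.077],np.radians(45.5)); d=snap('side','side1')
cv2.imwrite('pics/crop1.png',cv2.resize(d['pixels'][110:230,230:390][:,:,::-1],None,fx=4,fy=4,interpolation=cv2.INTER_CUBIC))
```

```text
t 5.2 pos [ 0.6148 -0.1204  0.0772] q6 -0.99 gap 0.0919 grip 0.0
roll units -0.02 shift units [-0.09 -0.03  0.01]
```

View pics/crop1.png

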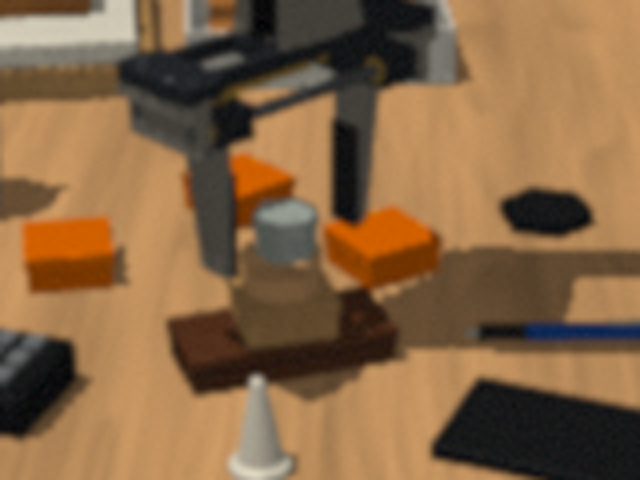

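The fingers straddle the hex tin (287,230 in the crop), with their tips just above the round lid. I'll close and lift.

Call:
apply_moves(targets=[-0.09,-0.03,0,0,0,0,0,0,0,1,0,0,0,0,1,0,0,0,0,1,0,0,0,0,1,0,0,0,0,1,0,0,0,0,1,0,0,0,0,1,0,0,0,0,1,0,0,0,0,1,0,0,0,0,1])

```text
time_s: 6.35
position: [0.616, -0.1225, 0.0776]
orientation: [0.0, 0.38, 0.925, 0.0]
contact_force: [-0.4, 0.5, -0.1]
finger_gap: 0.0335
grasp_force: 30.0
```

Call:
apply_moves(targets=[0,0,-0.2,0,1,0,0,-0.4,0,1,0,0,-0.6,0,1,0,0,-0.6,0,1,0,0,-0.6,0,1,0,0,-0.4,0,1,0,0,0,0,1])

```text
time_s: 7.05
position: [0.6172, -0.1227, 0.1499]
orientation: [0.002, 0.38, 0.925, 0.0]
contact_force: [0.6, -0.6, -0.9]
finger_gap: 0.0338
grasp_force: 30.0
```

Run:
```python
from h import *
plan([.4447,-.3269,.04])
```

```text
t 7.0 pos [ 0.6172 -0.1227  0.1499] q6 -0.99 gap 0.0338 grip 30.0
roll units 0.0 shift units [ -0.81 -10.67   4.38]
```

Call:
apply_moves(targets=[-0.06,-0.4,0,0,1,-0.06,-0.8,0,0,1,-0.06,-0.9,0,0,1,-0.06,-0.9,0,0,1,-0.06,-0.9,0,0,1,-0.06,-0.9,0,0,1,-0.06,-0.9,0,0,1,-0.06,-0.9,0,0,1,-0.06,-0.9,0,0,1,-0.06,-0.9,0,0,1,-0.06,-0.9,0,0,1,-0.06,-0.8,0,0,1,-0.06,-0.6,0,0,1,0,0,0.5,0,1,0,0,0.5,0,1,0,0,0.7,0,1,0,0,0.7,0,1,0,0,0.7,0,1,0,0,0.7,0,1,0,0,0,0,1])

```text
time_s: 9.05
position: [0.4405, -0.3245, 0.0494]
orientation: [-0.003, 0.379, 0.925, 0.001]
contact_force: [-0.0, -0.3, -0.5]
finger_gap: 0.0339
grasp_force: 30.0
```

Run:
```python
from h import *
plan([.4447,-.3269,.0145])
```

```text
t 9.1 pos [ 0.4405 -0.3245  0.0494] q6 -1.43 gap 0.0339 grip 30.0
roll units 0.0 shift units [-0.19  0.05  1.4 ]
```

Call:
apply_moves(targets=[-0.1,0.03,0.3,0,1,-0.09,0.02,0.3,0,1,0,0,0.3,0,1,0,0,0.2,0,1,0,0,0.1,0,1,0,0,0,0,1,0,0,0,0,1])

```text
time_s: 9.75
position: [0.4463, -0.3291, 0.0227]
orientation: [0.0, 0.38, 0.925, -0.0]
contact_force: [0.1, 0.7, -1.0]
finger_gap: 0.0339
grasp_force: 30.0
```

Run:
```python
from h import *
plan([.4447,-.3269,.0145])
```

```text
t 9.8 pos [ 0.4463 -0.3291  0.0227] q6 -1.43 gap 0.0339 grip 30.0
roll units 0.0 shift units [0.11 0.02 0.33]
```

Call:
apply_moves(targets=[0.1,0.02,0.1,0,1,0,0,0.1,0,1,0,0,0.07,0,1,0,0,0,0,1,0,0,0,0,1,0,0,0,0,1])

```text
time_s: 10.35
position: [0.4449, -0.327, 0.0159]
orientation: [0.0, 0.38, 0.925, -0.0]
contact_force: [0.4, -0.0, -1.0]
finger_gap: 0.0335
grasp_force: 30.0
```

Call:
apply_moves(targets=[0,0,0.05,0,1,0,0,0.04,0,1,0,0,0,0,1,0,0,0,0,1])

```text
time_s: 10.75
position: [0.4449, -0.3269, 0.0136]
orientation: [0.0, 0.38, 0.925, -0.0]
contact_force: [0.1, 0.2, -0.6]
finger_gap: 0.0337
grasp_force: 30.0
```

Call:
apply_moves(targets=[0,0,0,0,0.55,0,0,0,0,0.4,0,0,0,0,0.2,0,0,0,0,0,0,0,0,0,0,0,0,-0.2,0,0,0,0,-0.5,0,0,0,0,-0.8,0,0,0,0,-1,0,0,0,0,-1,0,0,0,0,-1,0,0,0,0,-0.5,0,0,0,0,0,0,0])

```text
time_s: 12.05
position: [0.4459, -0.3277, 0.1409]
orientation: [0.002, 0.38, 0.925, -0.001]
contact_force: [-0.2, -0.4, -0.4]
finger_gap: 0.0916
grasp_force: 0.0
```

Run:
```python
from h import *
plan([.616,-.1225,.15])
d=snap('top','top2'); s=snap('side','side2')
cv2.imwrite('pics/c2.png',np.hstack([cv2.resize(d['pixels'][150:300,330:480][:,:,::-1],(390,390)),cv2.resize(s['pixels'][90:240,250:400][:,:,::-1],(390,390))]))
```

```text
t 12.1 pos [ 0.4459 -0.3277  0.1409] q6 -1.43 gap 0.0916 grip 0.0
roll units 0.0 shift units [ 0.92 10.62 -0.36]
```

View pics/c2.png

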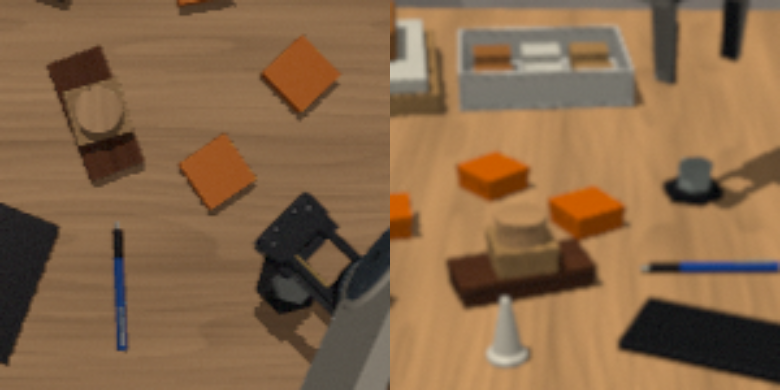

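The hex tin stands upright on its pad (side crop 695,175). The round box is now exposed, at (100,110) in the top crop. Next I'll measure the round and square boxes by edge score.

```bash
cat >> h.py <<'E'
def edgefit(d,kind,p0,z,yaws=(0,),R=.014,step=.001,sig=.8):
    im=cv2.GaussianBlur(d['pixels'].astype(np.float32),(0,0),sig)
    G=sum(np.hypot(cv2.Sobel(im[:,:,i],cv2.CV_32F,1,0),cv2.Sobel(im[:,:,i],cv2.CV_32F,0,1)) for i in range(3)); G=np.minimum(G,150)
    b=base(kind); B=np.vstack([b[i]+(b[(i+1)%len(b)]-b[i])*t for i in range(len(b)) for t in np.linspace(0,1,max(2,160//len(b)),False)])
    best=(-1,)
    for y in yaws:
        c,s=np.cos(y),np.sin(y); Q=B@np.array([[c,s],[-s,c]])
        for x in np.arange(p0[0]-R,p0[0]+R,step):
            for yy in np.arange(p0[1]-R,p0[1]+R,step):
                uv=proj(d,np.c_[Q+[x,yy],np.full(len(Q),z)]).astype(np.float32)
                v=cv2.remap(G,uv[:,0],uv[:,1],cv2.INTER_LINEAR).mean()
                if v>best[0]: best=(v,x,yy,np.degrees(y))
    return np.round(best,4)
E
python3 - <<'E'
from h import *
d=load('top2'); s=load('side2')
print(at(d,[[367.96,192.0]],.074))
for n,i in(('top',d),('side',s)):
    print(n,'round',edgefit(i,('round',.048),(.616,-.122),.074))
    print(n,'sq',edgefit(i,('sq',.058,.058),(.616,-.122),.05,np.radians(range(8,29,3)),step=.0015))
    print(n,'obl',edgefit(i,('sq',.13,.06),(.616,-.125),.024,np.radians(range(14,29,2)),step=.0015))
E
```

```text
[[ 0.61836966 -0.12631424  0.074     ]]
top round [ 1.424329e+02  6.190000e-01 -1.230000e-01  0.000000e+00]
top sq [ 1.427422e+02  6.185000e-01 -1.195000e-01  2.000000e+01]
top obl [ 1.449833e+02  6.170000e-01 -1.240000e-01  2.200000e+01]
side round [115.1298   0.614   -0.118    0.    ]
side sq [ 1.4783e+02  6.2000e-01 -1.1500e-01  8.0000e+00]
side obl [ 1.440731e+02  6.215000e-01 -1.180000e-01  2.000000e+01]
```

Call:
apply_moves(targets=[0.07,0.6,0,0,0,0.07,0.9,0,0,0,0.07,0.95,0,0,0,0.07,0.95,0,0,0,0.07,0.95,0,0,0,0.07,0.95,0,0,0,0.07,0.95,0,0,0,0.07,0.95,0,0,0,0.07,0.95,0,0,0,0.07,0.95,0,0,0,0.06,0.9,0,0,0,0.06,0.6,0,0,0,0,0,0.3,0,0,0,0,0.4,0,0,0,0,0.4,0,0,0,0,0.4,0,0,0,0,0,0,0,0,0,0,0,0])

```text
time_s: 13.95
position: [0.616, -0.1243, 0.1007]
orientation: [-0.0, 0.38, 0.925, -0.0]
contact_force: [-0.2, -0.2, 0.7]
finger_gap: 0.0915
grasp_force: 0.0
```

Run:
```python
from h import *
plan([.618,-.1235,.054])
```

```text
t 13.9 pos [ 0.616  -0.1243  0.1007] q6 -0.99 gap 0.0915 grip 0.0
roll units 0.0 shift units [-0.04  0.08  1.87]
```

Call:
apply_moves(targets=[-0.04,0.08,0.4,0,0,0,0,0.5,0,0,0,0,0.5,0,0,0,0,0.3,0,0,0,0,0.15,0,0,0,0,0,0,0,0,0,0,0,0])

```text
time_s: 14.65
position: [0.6187, -0.1232, 0.055]
orientation: [0.0, 0.38, 0.925, 0.0]
contact_force: [-0.0, -0.1, 0.2]
finger_gap: 0.0918
grasp_force: 0.0
```

Call:
apply_moves(targets=[0,0,0.07,0,0,0,0,0,0,0,0,0,0,0,1,0,0,0,0,1,0,0,0,0,1,0,0,0,0,1,0,0,0,0,1,0,0,0,0,1,0,0,0,0,1,0,0,0,0,1,0,0,0,0,1])

```text
time_s: 15.75
position: [0.6186, -0.1232, 0.0531]
orientation: [0.0, 0.38, 0.925, 0.0]
contact_force: [0.5, 1.0, -0.8]
finger_gap: 0.0476
grasp_force: 30.0
```

Call:
apply_moves(targets=[0,0,-0.2,0,1,0,0,-0.4,0,1,0,0,-0.6,0,1,0,0,-0.6,0,1,0,0,-0.6,0,1,0,0,-0.6,0,1,0,0,-0.4,0,1,0,0,0,0,1])

```text
time_s: 16.55
position: [0.6195, -0.1234, 0.1402]
orientation: [0.001, 0.38, 0.925, 0.0]
contact_force: [-0.0, -0.0, -0.5]
finger_gap: 0.0471
grasp_force: 30.0
```

Run:
```python
from h import *
plan([.6649,.1472,.06])
```

```text
t 16.6 pos [ 0.6195 -0.1234  0.1402] q6 -0.99 gap 0.0471 grip 30.0
roll units 0.0 shift units [6.32 8.97 3.21]
```

Call:
apply_moves(targets=[0.3,0.42,0,0,1,0.5,0.71,0,0,1,0.5,0.71,0,0,1,0.5,0.71,0,0,1,0.5,0.71,0,0,1,0.5,0.71,0,0,1,0.5,0.71,0,0,1,0.5,0.71,0,0,1,0.5,0.71,0,0,1,0.5,0.71,0,0,1,0.5,0.71,0,0,1,0.5,0.71,0,0,1,0.4,0.57,0,0,1,0.1,0.15,0,0,1,0,0,0.4,0,1,0,0,0.7,0,1,0,0,0.7,0,1,0,0,0.7,0,1,0,0,0.6,0,1,0,0,0,0,1])

```text
time_s: 18.55
position: [0.6618, 0.1458, 0.0577]
orientation: [-0.002, 0.38, 0.925, -0.001]
contact_force: [-0.3, -0.0, -0.4]
finger_gap: 0.0474
grasp_force: 30.0
```

Run:
```python
from h import *
plan([.6649,.1472,.0165])
```

```text
t 18.6 pos [0.6618 0.1458 0.0577] q6 -0.58 gap 0.0474 grip 30.0
roll units 0.0 shift units [-0.05  0.13  1.65]
```

Call:
apply_moves(targets=[0,0.05,0.3,0,1,0,0,0.4,0,1,0,0,0.4,0,1,0,0,0.3,0,1,0,0,0.1,0,1,0,0,0,0,1,0,0,0,0,1])

```text
time_s: 19.25
position: [0.6646, 0.1477, 0.0233]
orientation: [0.0, 0.38, 0.925, 0.0]
contact_force: [-0.8, 0.9, 0.7]
finger_gap: 0.0472
grasp_force: 30.0
```

Run:
```python
from h import *
plan([.6649,.1472,.0131])
```

```text
t 19.2 pos [0.6646 0.1477 0.0233] q6 -0.58 gap 0.0472 grip 30.0
roll units 0.0 shift units [-0.02 -0.01  0.41]
```

Call:
apply_moves(targets=[0,0,0.15,0,1,0,0,0.1,0,1,0,0,0.1,0,1,0,0,0.05,0,1,0,0,0,0,1,0,0,0,0,1])

```text
time_s: 19.85
position: [0.6644, 0.1476, 0.0131]
orientation: [0.0, 0.38, 0.925, 0.0]
contact_force: [-0.7, 0.0, -0.0]
finger_gap: 0.0474
grasp_force: 30.0
```

Call:
apply_moves(targets=[0,0,0,0,0.4,0,0,0,0,0.3,0,0,0,0,0.1,0,0,0,0,0,0,0,0,0,0,0,0,-0.2,0,0,0,0,-0.5,0,0,0,0,-0.8,0,0,0,0,-1,0,0,0,0,-1,0,0,0,0,-1,0,0,0,0,-0.5,0.9,0,0,0,0,0.9,0,0,0,0,0.9,0,0,0,0,0.9,0,0,0,0,0.9,0,0,0,0,0,0])

```text
time_s: 21.55
position: [0.6647, 0.1477, 0.1393]
orientation: [0.0, 0.586, 0.811, 0.0]
contact_force: [-0.4, 0.3, -0.4]
finger_gap: 0.0918
grasp_force: 0.0
```

Run:
```python
from h import *
plan([.618,-.1225,.1])
d=snap('top','top3'); s=snap('side','side3')
cv2.imwrite('pics/c3.png',np.hstack([cv2.resize(d['pixels'][160:230,330:400][:,:,::-1],(390,390),interpolation=cv2.INTER_CUBIC),cv2.resize(s['pixels'][160:300,230:370][:,:,::-1],(390,390),interpolation=cv2.INTER_CUBIC)]))
for n,i in(('top',d),('side',s)):
    print(n,'sq',edgefit(i,('sq',.058,.058),(.618,-.122),.05,np.radians(range(4,29,3)),step=.0015))
```

```text
t 21.6 pos [0.6647 0.1477 0.1393] q6 -0.1 gap 0.0918 grip 0.0
roll units 0.0 shift units [-9.67 -5.17  1.57]
top sq [ 1.418618e+02  6.205000e-01 -1.270000e-01  1.900000e+01]
side sq [ 1.417952e+02  6.115000e-01 -1.270000e-01  1.300000e+01]
```

View pics/c3.png

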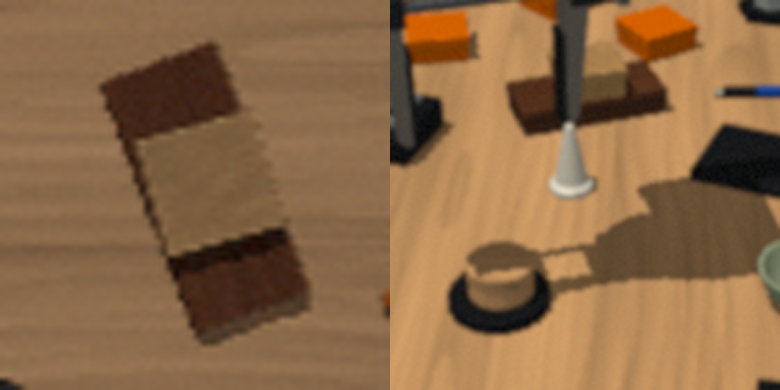

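The round box sits on its pad (side crop 500,285). The square box's corners in the top crop are about (135,140), (255,112), (288,225) and (172,258).

```bash
sed -i 's/G=np.minimum(G,150)/G=np.sqrt(G)/' h.py
python3 - <<'E'
from h import *
d=load('top3'); k=390/70
P=at(d,[[330+u/k-.5,160+v/k-.5] for u,v in((135,140),(255,112),(288,225),(172,258))],.05); print(np.round(P,4),P.mean(0)); print(cv2.minAreaRect((P[:,:2]*1000).astype(np.float32)))
print('sq',edgefit(d,('sq',.058,.058),(.617,-.125),.05,np.radians(range(8,27,2)),R=.01,sig=.6))
P=at(d,[[330+u/k-.5,160+v/k-.5] for u,v in((100,88),(215,42),(309,297),(205,332))],.024); print(np.round(P,4),P.mean(0))
print('obl',edgefit(d,('sq',.13,.06),(.617,-.125),.024,np.radians(range(14,29,2)),R=.01,sig=.6))
plan([.6175,-.1255,.06],np.radians(17))
E
```

```text
[[ 0.6399 -0.0906  0.05  ]
 [ 0.6536 -0.1477  0.05  ]
 [ 0.5997 -0.1632  0.05  ]
 [ 0.5837 -0.1082  0.05  ]] [ 0.61922255 -0.12741053  0.05      ]
((619.8152465820312, -126.94784545898438), (58.86631774902344, 58.66014862060547), 16.234182357788086)
sq [19.366  0.62  -0.127 16.   ]
[[ 0.6678 -0.0749  0.024 ]
 [ 0.6907 -0.1308  0.024 ]
 [ 0.5668 -0.1761  0.024 ]
 [ 0.5495 -0.1259  0.024 ]] [ 0.61870407 -0.12689229  0.024     ]
obl [19.4401  0.619  -0.125  20.    ]
t 21.6 pos [0.6646 0.1476 0.1389] q6 -0.11 gap 0.0924 grip 0.0
roll units 0.26 shift units [-9.9  -5.    3.15]
```

Call:
apply_moves(targets=[0,0,0,0.4,0,-0.5,-0.24,0,0,0,-0.9,-0.43,0,0,0,-0.9,-0.43,0,0,0,-0.9,-0.43,0,0,0,-0.9,-0.43,0,0,0,-0.9,-0.43,0,0,0,-0.9,-0.43,0,0,0,-0.9,-0.43,0,0,0,-0.9,-0.43,0,0,0,-0.9,-0.43,0,0,0,-0.9,-0.43,0,0,0,-0.55,-0.25,0,0,0,0,0,0.5,0,0,0,0,0.7,0,0,0,0,0.7,0,0,0,0,0.7,0,0,0,0,0.5,0,0,0,0,0,0,0,0,0,0,0,0])

```text
time_s: 23.65
position: [0.6185, -0.1265, 0.0604]
orientation: [-0.0, 0.602, 0.799, -0.0]
contact_force: [0.3, -0.5, 1.3]
finger_gap: 0.0918
grasp_force: 0.0
```

Run:
```python
from h import *
plan([.6198,-.127,.027],np.radians(16.2))
```

```text
t 23.6 pos [ 0.6185 -0.1265  0.0604] q6 -0.48 gap 0.0918 grip 0.0
roll units -0.03 shift units [-0.04  0.04  1.34]
```

Call:
apply_moves(targets=[-0.04,0.04,0.4,0,0,0,0,0.4,0,0,0,0,0.35,0,0,0,0,0.17,0,0,0,0,0,0,0,0,0,0,0,0])

```text
time_s: 24.25
position: [0.6198, -0.1276, 0.0275]
orientation: [-0.0, 0.602, 0.799, -0.0]
contact_force: [-0.5, -0.4, -0.6]
finger_gap: 0.0918
grasp_force: 0.0
```

Call:
apply_moves(targets=[0,0,0,0,0,0,0,0,0,1,0,0,0,0,1,0,0,0,0,1,0,0,0,0,1,0,0,0,0,1,0,0,0,0,1,0,0,0,0,1,0,0,0,0,1])

```text
time_s: 25.15
position: [0.6198, -0.1276, 0.0277]
orientation: [0.0, 0.602, 0.799, 0.0]
contact_force: [-0.7, 0.2, 2.2]
finger_gap: 0.0577
grasp_force: 30.0
```

Call:
apply_moves(targets=[0,0,-0.2,0,1,0,0,-0.4,0,1,0,0,-0.6,0,1,0,0,-0.8,0,1,0,0,-0.8,0,1,0,0,-0.8,0,1,0,0,-0.4,0,1,0,0,0,0,1])

```text
time_s: 25.95
position: [0.6209, -0.1279, 0.1299]
orientation: [0.002, 0.602, 0.799, 0.001]
contact_force: [0.9, 0.0, 0.0]
finger_gap: 0.0576
grasp_force: 30.0
```

Run:
```python
from h import *
plan([.4568,.2777,.05],np.radians(-8.2))
```

```text
t 25.9 pos [ 0.6209 -0.1279  0.1299] q6 -0.48 gap 0.0576 grip 30.0
roll units 4.03 shift units [15.12 -8.82  3.16]
```

Call:
apply_moves(targets=[0,0,0,0.8,1,0,0,0,0.8,1,0,0,0,0.8,1,0,0,0,0.8,1,0,0,0,0.8,1,0.42,-0.25,0,0,1,0.84,-0.49,0,0,1,0.84,-0.49,0,0,1,0.84,-0.49,0,0,1,0.84,-0.49,0,0,1,0.84,-0.49,0,0,1,0.84,-0.49,0,0,1,0.84,-0.49,0,0,1,0.84,-0.49,0,0,1,0.84,-0.49,0,0,1,0.84,-0.49,0,0,1,0.84,-0.49,0,0,1,0.84,-0.49,0,0,1,0.84,-0.49,0,0,1,0.84,-0.49,0,0,1])

```text
time_s: 27.95
position: [0.4846, 0.1998, 0.1271]
orientation: [-0.0, 0.754, 0.657, -0.0]
contact_force: [-0.3, -0.3, -1.1]
finger_gap: 0.0578
grasp_force: 30.0
```

Call:
apply_moves(targets=[0.84,-0.49,0,0,1,0.84,-0.49,0,0,1,0.6,-0.35,0,0,1,0.4,-0.23,0,0,1,0.2,-0.12,0,0,1,0,0,0.4,0,1,0,0,0.7,0,1,0,0,0.7,0,1,0,0,0.7,0,1,0,0,0.5,0,1,0,0,0,0,1,0,0,0,0,1])

```text
time_s: 29.15
position: [0.4547, 0.2755, 0.0525]
orientation: [-0.0, 0.755, 0.656, -0.0]
contact_force: [-0.0, -0.3, -0.6]
finger_gap: 0.0577
grasp_force: 30.0
```

Run:
```python
from h import *
plan([.4568,.2777,.0136],np.radians(-8.2))
```

```text
t 29.1 pos [0.4547 0.2755 0.0525] q6 0.68 gap 0.0577 grip 30.0
roll units 0.03 shift units [0.1  0.07 1.55]
```

Call:
apply_moves(targets=[0.1,0.07,0.3,0,1,0,0,0.4,0,1,0,0,0.4,0,1,0,0,0.2,0,1,0,0,0.1,0,1,0,0,0,0,1,0,0,0,0,1])

```text
time_s: 29.85
position: [0.4568, 0.2782, 0.0177]
orientation: [0.0, 0.755, 0.656, 0.0]
contact_force: [0.4, -1.0, -0.4]
finger_gap: 0.0581
grasp_force: 30.0
```

Call:
apply_moves(targets=[0,0,0.1,0,1,0,0,0.06,0,1,0,0,0,0,1,0,0,0,0,1])

```text
time_s: 30.25
position: [0.4568, 0.2781, 0.0136]
orientation: [0.0, 0.755, 0.656, 0.0]
contact_force: [0.1, 0.4, -0.3]
finger_gap: 0.0578
grasp_force: 30.0
```

Call:
apply_moves(targets=[0,0,0,0,0.3,0,0,0,0,0.2,0,0,0,0,0.1,0,0,0,0,0,0,0,0,0,0,0,0,-0.2,0,0,0,0,-0.5,0,0,0,0,-0.8,0,0,0,0,-1,0,0,0,0,-1,0,0,0,0,-1,0,0,0,0,-0.5,1,0,0,0,0,1,0,0,0,0,1,0,0,0,0,1,0,0,0,0,1,0,0,0,0,1,0,0,0,0,1,0,0,0,0,0,0])

```text
time_s: 32.15
position: [0.4568, 0.2782, 0.1396]
orientation: [-0.0, 0.94, 0.341, 0.0]
contact_force: [0.2, 0.1, 0.3]
finger_gap: 0.0921
grasp_force: 0.0
```

Run:
```python
from h import *
plan([.618,-.125,.1],np.radians(110))
d=snap('top','top4'); s=snap('side','side4')
cv2.imwrite('pics/c4.png',np.hstack([cv2.resize(d['pixels'][150:300,180:400][:,:,::-1],(440,300),interpolation=cv2.INTER_CUBIC),cv2.resize(s['pixels'][150:350,230:430][:,:,::-1],(300,300),interpolation=cv2.INTER_CUBIC)]))
for n,i in(('top',d),('side',s)):
    print(n,'obl',edgefit(i,('sq',.13,.06),(.618,-.125),.024,np.radians(range(14,29,2)),R=.01,sig=.6))
```

```text
t 32.1 pos [0.4568 0.2782 0.1396] q6 1.42 gap 0.0921 grip 0.0
roll units 3.32 shift units [ 0.54 17.36  1.58]
top obl [21.475  0.619 -0.126 20.   ]
side obl [21.6208  0.62   -0.118  16.    ]
```

View pics/c4.png

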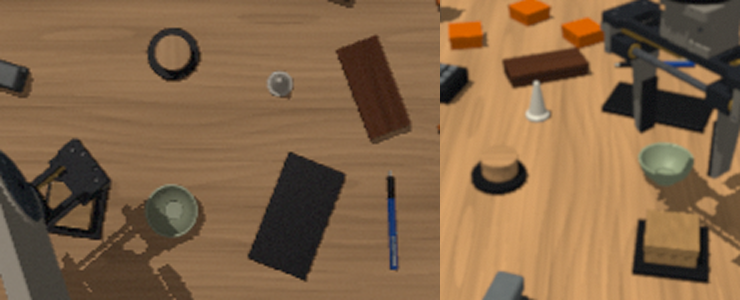

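The round box is centred on its pad (172,54 in the top crop), and the square stands squarely on its pad (672,240 in the side crop). The oblong is alone at (373,88), and the bowl and cone are in place. I'll refine the oblong with a silhouette fit, then go.

Run:
```python
from h import *
d=load('top4'); im=d['pixels'].astype(np.float32).max(2); box=(337,162,60,64); g=im[162:226,337:397]
lo,hi=np.percentile(g,8),np.median(g[g>90]); print(lo,hi)
s=np.clip((hi-g)/(hi-lo),0,1); s[s<.35]=0
p,f,t=fit(d,s,box,('sq',.13,.06),(.619,-.126),0,.024,[.3,.37]); print(np.round(p[:2],4),np.degrees(p[2]),f,t)
plan([p[0],p[1],.06],p[2]+np.pi/2)
```

```text
65.0 142.0
[ 0.6189 -0.1271] 20.85497923393459 48.4547004699707 1078.831
t 32.2 pos [0.4568 0.2782 0.1393] q6 1.41 gap 0.0916 grip 0.0
roll units 3.22 shift units [ 0.29 17.46  3.17]
```

Call:
apply_moves(targets=[0,0,0,0.8,0,0,0,0,0.8,0,0,0,0,0.8,0,0,0,0,0.8,0,0,0.5,0,0,0,0.02,0.95,0,0,0,0.02,0.95,0,0,0,0.02,0.95,0,0,0,0.02,0.95,0,0,0,0.02,0.95,0,0,0,0.02,0.95,0,0,0,0.02,0.95,0,0,0,0.02,0.95,0,0,0,0.02,0.95,0,0,0,0.02,0.95,0,0,0,0.02,0.95,0,0,0,0.02,0.95,0,0,0,0.02,0.95,0,0,0,0.02,0.95,0,0,0,0.02,0.95,0,0,0])

```text
time_s: 34.25
position: [0.5946, -0.0658, 0.1388]
orientation: [0.0, 0.983, 0.183, -0.0]
contact_force: [1.0, 0.1, -0.9]
finger_gap: 0.0919
grasp_force: 0.0
```

Call:
apply_moves(targets=[0,0.9,0,0,0,0,0.9,0,0,0,0,0.6,0,0,0,0,0.3,0,0,0,0,0,0.5,0,0,0,0,0.7,0,0,0,0,0.7,0,0,0,0,0.7,0,0,0,0,0.5,0,0,0,0,0,0,0,0,0,0,0,0])

```text
time_s: 35.35
position: [0.6184, -0.1267, 0.061]
orientation: [-0.0, 0.984, 0.181, -0.0]
contact_force: [-0.7, 1.1, 0.8]
finger_gap: 0.0919
grasp_force: 0.0
```

Run:
```python
from h import *
plan([.6189,-.1265,.004],np.radians(110.6))
```

```text
t 35.4 pos [ 0.6184 -0.1267  0.061 ] q6 1.0 gap 0.0919 grip 0.0
roll units 0.04 shift units [0.02 0.   2.28]
```

Call:
apply_moves(targets=[0,0,0.4,0,0,0,0,0.6,0,0,0,0,0.6,0,0,0,0,0.4,0,0,0,0,0.2,0,0,0,0,0.06,0,0,0,0,0,0,0,0,0,0,0,0])

```text
time_s: 36.15
position: [0.6189, -0.1272, 0.005]
orientation: [0.0, 0.984, 0.18, 0.0]
contact_force: [-0.1, -0.3, 0.3]
finger_gap: 0.0917
grasp_force: 0.0
```

Call:
apply_moves(targets=[0,0,0,0,1,0,0,0,0,1,0,0,0,0,1,0,0,0,0,1,0,0,0,0,1,0,0,0,0,1,0,0,0,0,1,0,0,0,0,1])

```text
time_s: 36.95
position: [0.6185, -0.127, 0.0047]
orientation: [-0.0, 0.984, 0.18, 0.0]
contact_force: [-0.8, 1.5, 3.7]
finger_gap: 0.0595
grasp_force: 30.0
```

Call:
apply_moves(targets=[0,0,-0.2,0,1,0,0,-0.4,0,1,0,0,-0.6,0,1,0,0,-0.8,0,1,0,0,-0.8,0,1,0,0,-0.4,0,1,0,0,0,0,1])

```text
time_s: 37.65
position: [0.6199, -0.1274, 0.0869]
orientation: [0.001, 0.984, 0.18, 0.002]
contact_force: [-0.2, -0.3, -1.3]
finger_gap: 0.0598
grasp_force: 30.0
```

Run:
```python
from h import *
plan([.4453,-.0239,.04],np.radians(68.9))
```

```text
t 37.6 pos [ 0.6199 -0.1274  0.0869] q6 1.0 gap 0.0598 grip 30.0
roll units 6.98 shift units [-8.01 -1.35  1.85]
```

Call:
apply_moves(targets=[0,0,0,0.4,1,0,0,0,0.8,1,0,0,0,0.8,1,0,0,0,0.8,1,0,0,0,0.8,1,0,0,0,0.8,1,0,0,0,0.8,1,0,0,0,0.8,1,0,0,0,0.6,1,0,0,0,0.4,1,-0.5,-0.08,0,0,1,-0.9,-0.15,0,0,1,-0.9,-0.15,0,0,1,-0.9,-0.15,0,0,1,-0.9,-0.15,0,0,1,-0.9,-0.15,0,0,1,-0.9,-0.15,0,0,1,-0.9,-0.15,0,0,1,-0.8,-0.15,0,0,1,-0.4,-0.07,0,0,1])

```text
time_s: 39.65
position: [0.4414, -0.0224, 0.0841]
orientation: [0.0, 0.983, -0.183, -0.001]
contact_force: [1.3, -0.6, -2.2]
finger_gap: 0.0597
grasp_force: 30.0
```

Call:
apply_moves(targets=[0,0,0.4,0,1,0,0,0.6,0,1,0,0,0.4,0,1,0,0,0.2,0,1,0,0,0,0,1,0,0,0,0,1])

```text
time_s: 40.25
position: [0.4445, -0.0234, 0.0445]
orientation: [0.0, 0.983, -0.184, -0.0]
contact_force: [-0.3, 0.2, -0.6]
finger_gap: 0.06
grasp_force: 30.0
```

Run:
```python
from h import *
plan([.4453,-.0239,.0148],np.radians(68.9))
```

```text
t 40.2 pos [ 0.4445 -0.0234  0.0445] q6 1.89 gap 0.06 grip 30.0
roll units -0.02 shift units [0.04 0.01 1.19]
```

Call:
apply_moves(targets=[0.04,0,0.3,0,1,0,0,0.3,0,1,0,0,0.25,0,1,0,0,0.15,0,1,0,0,0.1,0,1,0,0,0.04,0,1,0,0,0,0,1,0,0,0,0,1])

```text
time_s: 41.05
position: [0.4454, -0.0236, 0.0162]
orientation: [-0.0, 0.983, -0.184, 0.0]
contact_force: [0.4, -0.2, -1.5]
finger_gap: 0.0595
grasp_force: 30.0
```

Call:
apply_moves(targets=[0,0,0.06,0,1,0,0,0,0,1,0,0,0,0,1])

```text
time_s: 41.35
position: [0.4453, -0.0236, 0.0147]
orientation: [-0.0, 0.983, -0.184, 0.0]
contact_force: [0.3, 0.1, -0.7]
finger_gap: 0.0597
grasp_force: 30.0
```

Call:
apply_moves(targets=[0,0,0,0,0.3,0,0,0,0,0.2,0,0,0,0,0.1,0,0,0,0,0,0,0,0,0,0,0,0,-0.2,0,0,0,0,-0.5,0,0,0,0,-0.8,0,0,0,0,-1,0,0,0,0,-1,0,0,0,0,-1,0,0,0,0,-1,0,0,0,0,-1,0,0,0,0,-0.5,0,0,0,0,0,0,0,0,0,0,0,0])

```text
time_s: 42.95
position: [0.4448, -0.0236, 0.189]
orientation: [0.0, 0.983, -0.184, -0.0]
contact_force: [-0.0, 0.0, -0.0]
finger_gap: 0.0917
grasp_force: 0.0
```

Run:
```python
from h import *
plan([.4453,-.0239,.2])
d=snap('top','top5'); s=snap('side','side5')
cv2.imwrite('pics/c5.png',np.hstack([cv2.resize(d['pixels'][150:300,180:480][:,:,::-1],(500,250),interpolation=cv2.INTER_CUBIC),cv2.resize(s['pixels'][130:350,230:430][:,:,::-1],(273,300),interpolation=cv2.INTER_CUBIC)[:250]]))
cv2.imwrite('pics/side5.png',s['pixels'][:,:,::-1])
```

```text
t 43.0 pos [ 0.4448 -0.0236  0.189 ] q6 1.88 gap 0.0917 grip 0.0
roll units 0.0 shift units [ 0.02  0.   -0.44]
```

View pics/side5.png

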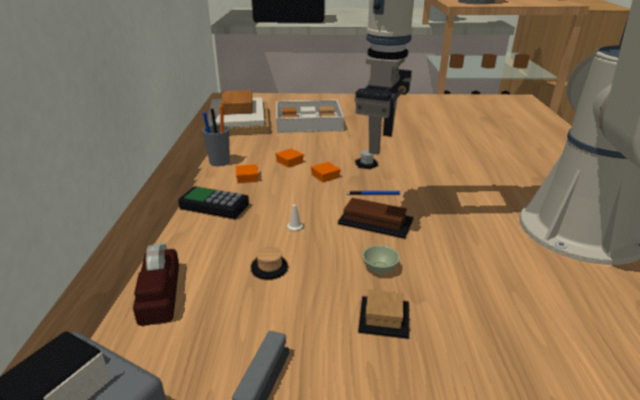

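View pics/c5.png

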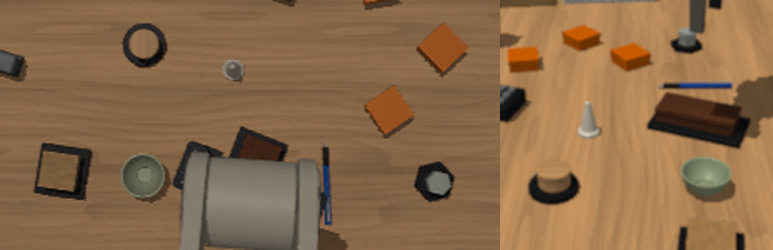

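All four boxes are on their pads: hex (367,158), round (269,262), square (385,312) and oblong (375,215) in the side view. The bowl and cone haven't moved, and the gripper is clear.

```bash
python3 -c "
from station import manip
print(manip.close_job())"
```

```text
the job is handed in; nothing more can be done
None
```

All four boxes were taken from the top down, set on their own pads and released, and the job was handed in at about 43 s; the last pictures showed them upright on their pads with the bowl and cone in place, but the hand-in returned no verdict.

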